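# Put the kiln furniture away

## Task

The kiln has been unpacked and five pieces of its furniture stand mixed up on the bench. Put each one away in the tray that already holds its kind: the two square props, the two round tube props and the three-armed stilt. Stand the props upright on the floor of the tray and lay the stilt flat on the floor of the tray with its points up, and leave the mug and the glaze jar where they are.

Things in the scene. Friction and masses are not known exactly. Their poses are not given: they have to be found in the camera images.
- square_tall: the taller of the two loose square kiln props on the bench: upright block of buff ceramic, 38 x 38 mm and 75 mm tall with an 18 mm hole down its axis, about 180 g. Origin: centre of its underside; z up its axis, x and y square to its faces
- square_short: the shorter of the two loose square kiln props on the bench: upright block of buff ceramic, 38 x 38 mm and 60 mm tall with an 18 mm hole down its axis, about 144 g. Origin: centre of its underside; z up its axis, x and y square to its faces
- tube_tall: the taller of the two loose round kiln props on the bench: upright tube of buff ceramic, 45 mm outside and 25 mm inside diameter, 75 mm tall, about 165 g. Origin: centre of its underside; z up its axis
- tube_short: the shorter of the two loose round kiln props on the bench: upright tube of buff ceramic, 45 mm outside and 25 mm inside diameter, 60 mm tall, about 132 g. Origin: centre of its underside; z up its axis
- stilt: the loose three-armed stilt on the bench: flat star of buff ceramic, 40 g; arms 10 mm wide, 14 mm high, reaching 32 mm from the centre at 0, +120 and -120 degrees from its x axis; hub 18 mm across; a 10 mm point stands up 28 mm out on each arm (24 mm high in all). Origin: centre of its flat underside; z up. Can be pinched across an arm 18 mm out
- tray_square: tray of the square props: fixed grey open tray, 190 (x) x 135 (y) x 45 mm high, walls and floor 5 mm (inner floor 180 x 125 mm). Origin: centre of its underside; x points roughly away from the robot. All three trays look alike but for their stock. Two loose square props (75, 60 mm tall) stand in it, 55 mm to +x and 30 mm either side (y) of the centre. Its -x half, nearer the robot, is empty.
- tray_tube: tray of the round props: fixed grey open tray, 190 (x) x 135 (y) x 45 mm high, walls and floor 5 mm (inner floor 180 x 125 mm). Origin: centre of its underside; x points roughly away from the robot. All three trays look alike but for their stock. Two loose tube props (75, 60 mm tall) stand in it, 55 mm to +x and 30 mm either side (y) of the centre. Its -x half, nearer the robot, is empty.
- tray_stilt: tray of the stilts: fixed grey open tray, 190 (x) x 135 (y) x 45 mm high, walls and floor 5 mm (inner floor 180 x 125 mm). Origin: centre of its underside; x points roughly away from the robot. All three trays look alike but for their stock. Two loose stilts lie in it, 50 mm to +x and 30 mm either side (y) of the centre, each with one arm to +x. Its -x half, nearer the robot, is empty.
- mug: bystander: reddish unglazed clay mug, 82 mm across and 92 mm high with a handle, towards the left end of the work. Origin: centre of its underside. It must not be moved
- jar: bystander: white glaze jar with a grey cap, 72 mm across and 85 mm high, towards the right end of the work. Origin: centre of its underside. It must not be moved
Things that resemble listed ones, but are neither listed nor needed, are in the scene too. Leave any blue or red look-alike of the stilt alone.

How it is judged:
By the outcome, as a careful person would: the job done as asked, in the order asked, and still so for the second after the job is handed in, with the robot touching nothing.
It also fails if it takes over 118 s, if anything falls off the work surface, if the arm or the gripper's body presses on something with over 40 N, if the wrist force passes 120 N, or if a joint passes its speed limit or range.

## Robot

A 6-joint arm with a two-finger parallel gripper is mounted at the origin on the work surface. World frame = base frame: x ahead of the robot, y to its left, z up, the work surface at z = 0. Lengths are in m, angles in rad, forces in N, time in s.
With the tool pointing down it reaches from about 0.425 to 0.925 m from the base axis. Payload 12.5 kg.
Tool frame: the origin (TCP) lies at the very end of the fingers, on their centre line; the grasp point (between the pads) lies 19 mm behind it; z points along the fingers, y is the line along which they close (so a half turn about z gives the same grasp; the last joint's range is limited). The gripper opens to 85 mm and grips with 20 to 120 N. Pads are 22 mm wide; open, the fingers measure 114 mm over their backs; the gripper's body (76 mm by 85 mm) begins 54 mm behind the grasp point. The pads swing forward as they close: fully open they stand 13 mm farther back than shut.
Start: joints at [-1.288, 0.491, 1.559, -0, 1.092, -0.106], TCP at [0.237, -0.578, 0.231] pointing down, gripper open.
Joint ranges: [-3.1, 3.1], [-0.84, 2.19], [0.05, 2.79], [-1.13, 4.28], [0.06, 2.93], [-2.69, 2.69]. Speed limits (rad/s): [2.22, 2.22, 2.79, 3.14, 3.14, 3.14].

## Interface

Orientations are given as a unit quaternion [w, x, y, z].
In Python, from plant import monitor, read_camera, sign_off gives the robot as it stands.
- The arm moves only by the tool jog_arm, never from a script. Its argument "deltas" is one flat list of numbers, 4 for each row, row after row: the shift along the tool's x, y, z in cm, then the turn about the tool's z in rad. In form: [dx, dy, dz, spin, dx, dy, dz, spin, ...]. A call has exactly 10 rows; each row shifts and turns the commanded pose from where the row before left it, along the tool's axes as they then stand; what a row does not reach is not made up. A row lasts 1/12 s, in which the tool goes at most 41.7 mm and 7.16 degrees, less where a joint would pass 70% of its speed; a pose out of reach is approached as far as the arm can. A call is refused whole if a number of a shift passes 4.17 or a number of a turn 0.125, either way. A call with a gripper value outside its range is refused whole. "grip" is the opening, from -1 (shut) to 1 (fully open), set as the call begins (left out, the last holds). The fingers move at their own pace and stop on an object; the grip force is fixed at half the most. Time passes only in rows, so rows that do not move let the fingers close, or fill a call up. It gives the time, the measured TCP pose, the force, the opening and the grip force at its end, in the units of the state.
- monitor.observe(): the state, without advancing time (a new reading comes with each control period).
- read_camera(name): name is "scene" or "top" or "wrist"; returns a dict with "color" (420x560x3 uint8, red, green, blue), "vertical_fov" (degrees; the focal length in pixels is half the picture's height over the tangent of half this angle, whatever the lens; pixels are square), "cx", "cy" (the principal point, pixels), "position" and "orientation" of the camera in the world. Camera axes: x right, y up, looking along -z (the intrinsics and any distortion apply to the point x, -y, -z); pixel columns grow to the right and rows downward; lengths in m; the calibration is good to about 2 mm. A picture is of the moment at which its call begins. There is no depth.
- sign_off(): hands the job in; it is judged then, once.
The state is a dict: "time": time; "joint_positions": joint angles; "qvel": joint speeds; "effort": joint torques, N m; "eef_pos": TCP position; "eef_rot": TCP orientation; "contact_force": force on the tool from outside, world axes, zero at the start; "moment": the same for the moment, N m; "gripper_width": finger opening in m; "finger_force": force on a finger pad.
Only numpy, scipy, OpenCV 4.12 (cv2) and the standard library are available. Lean on these libraries where they do the work, as an engineer would, in place of code of your own. Each camera call takes 0.05 s, during which the arm holds its last target. There are 200 camera calls.

## Working session

There is one attempt and no reset: what is moved stays moved. The work goes in short steps, Python scripts to look and compute and a tool call to move; the robot and the scene stay as the last step left them, time stands still between calls to the robot, and variables do not carry over. Pictures are saved under pics/ and viewed, at most 14 in all, crops included, and the job is handed in when it is done.

Besides the shell and the picture viewer there is one more tool, called after ">>>" by a JSON object that holds its "fn" and its "kwargs", one argument or row to a line. jog_arm: Moves the arm, as the interface text tells. Its arguments: {"type":"object","properties":{"deltas":{"type":"array","items":{"type":"number"}},"grip":{"type":"number"}},"required":["deltas"]}

```bash
mkdir -p pics; ls
python3 - <<'E'
from plant import monitor, read_camera
import cv2
print(monitor.observe())
for n in("scene","top"):
    c=read_camera(n); print({k:v for k,v in c.items() if k!="color"})
    cv2.imwrite(f"pics/{n}0.png",c["color"][:,:,::-1])
E
```

```text
pics
{'time': 0.0, 'joint_positions': array([-1.28760754e+00,  4.91562223e-01,  1.55946251e+00,  4.17287969e-07,
        1.09172767e+00, -1.05618648e-01]), 'qvel': array([-0.00212034,  0.00113136,  0.00153052,  0.00100514,  0.00068405,
       -0.00056817]), 'effort': array([ 2.38519038e-03, -6.18438578e+01, -2.61593503e+01,  2.52416051e-06,
        4.11407076e-03,  4.71047841e-06]), 'eef_pos': array([ 0.23687145, -0.57811638,  0.2307216 ]), 'eef_rot': array([-5.77602842e-04,  9.81162888e-01,  1.93181392e-01, -5.12318520e-05]), 'contact_force': array([0.1830417 , 0.64135398, 0.07606513]), 'moment': array([-0.01827529, -0.0125335 ,  0.00112102]), 'finger_force': 0.0, 'gripper_width': 0.08545793510164963}
{'vertical_fov': 57.98598748209165, 'cx': 277.8641467750052, 'cy': 212.30250128089924, 'position': array([ 1.06558262, -0.10144029,  0.77521505]), 'orientation': array([0.73159277, 0.25182406, 0.19845701, 0.60164065])}
{'vertical_fov': 52.152365394533255, 'cx': 280.3438127530767, 'cy': 207.0477611153172, 'position': array([ 0.40573789, -0.01569079,  1.42325654]), 'orientation': array([ 0.71195307,  0.02564751, -0.01763854, -0.70153682])}
```

View pics/scene0.png

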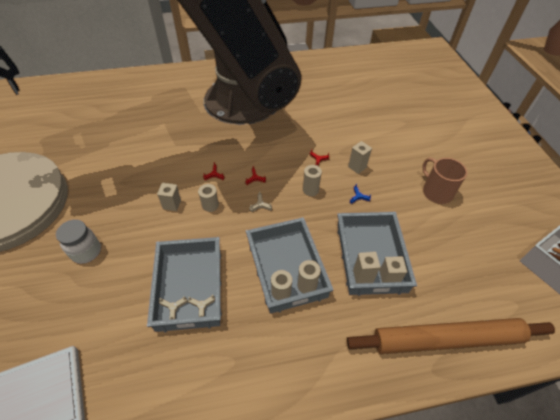

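View pics/top0.png

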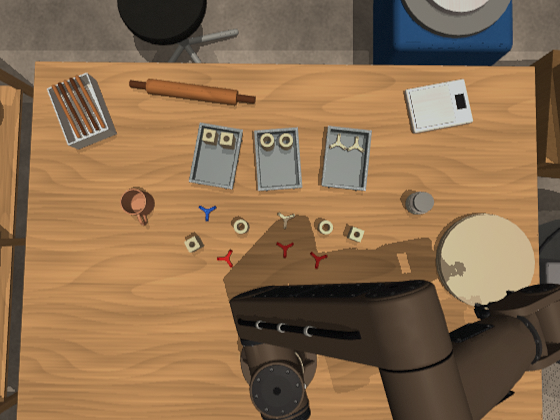

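The scene picture shows the jar (78,242) and mug (443,182). From left to right the trays hold stilts (188,283), tubes (289,265) and squares (375,252). The loose pieces there are squares (170,197) and (360,157), tubes (209,197) and (313,180), and a buff stilt (261,204), with red and blue look-alikes around them. In the top picture the same pieces are squares (193,243) and (356,234), tubes (240,227) and (326,228), and stilt (286,218). Next I'll enlarge both views.

```bash
python3 - <<'E'
import cv2
t=cv2.imread("pics/top0.png"); s=cv2.imread("pics/scene0.png")
cv2.imwrite("pics/topc.png",cv2.resize(t[115:275,175:385],None,fx=3.7,fy=3.7,interpolation=cv2.INTER_CUBIC))
cv2.imwrite("pics/scenec.png",cv2.resize(s[135:335,145:415],None,fx=2.95,fy=2.95,interpolation=cv2.INTER_CUBIC))
E
cat > h.py <<'E'
import numpy as np, cv2
from scipy.spatial.transform import Rotation as R
from plant import monitor, read_camera
def cam(n,save=None):
    c=read_camera(n)
    if save: cv2.imwrite(save,c["color"][:,:,::-1])
    return c
def ray(c,uv):
    f=210/np.tan(np.radians(c["vertical_fov"])/2)
    d=np.array([(uv[0]-c["cx"])/f,-(uv[1]-c["cy"])/f,-1.])
    return np.array(c["position"]), R.from_quat(c["orientation"],scalar_first=True).apply(d)
def plane(c,uv,z):
    p,d=ray(c,uv); return p+d*(z-p[2])/d[2]
def tri(*cu):
    A=0;b=0;L=[]
    for c,uv in cu:
        p,d=ray(c,uv); d=d/np.linalg.norm(d); P=np.eye(3)-np.outer(d,d); A=A+P;b=b+P@p;L.append((p,P))
    x=np.linalg.solve(A,b); return x,max(np.linalg.norm(P@(x-p)) for p,P in L)
def proj(c,x):
    f=210/np.tan(np.radians(c["vertical_fov"])/2)
    q=R.from_quat(c["orientation"],scalar_first=True).inv().apply(np.asarray(x)-c["position"])
    return np.stack([c["cx"]-f*q[...,0]/q[...,2], c["cy"]+f*q[...,1]/q[...,2]],-1)
E
```

```text
(no output)
```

View pics/topc.png

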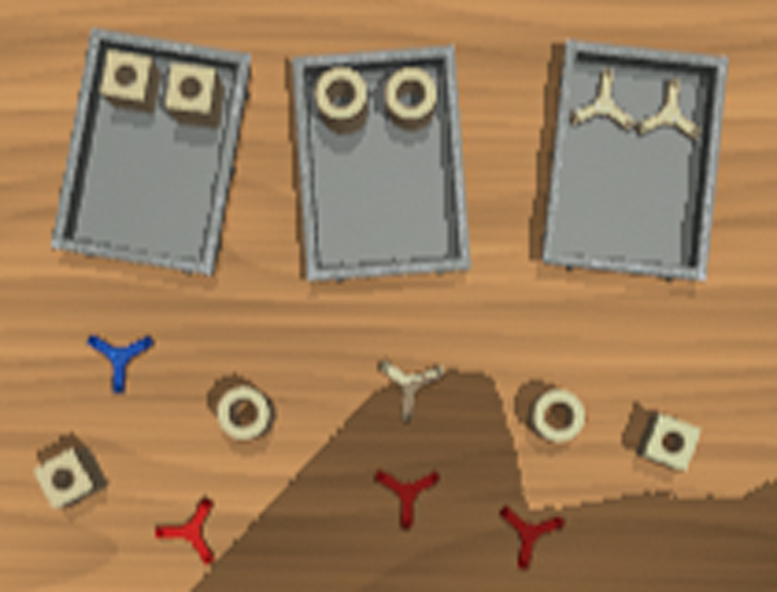

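View pics/scenec.png

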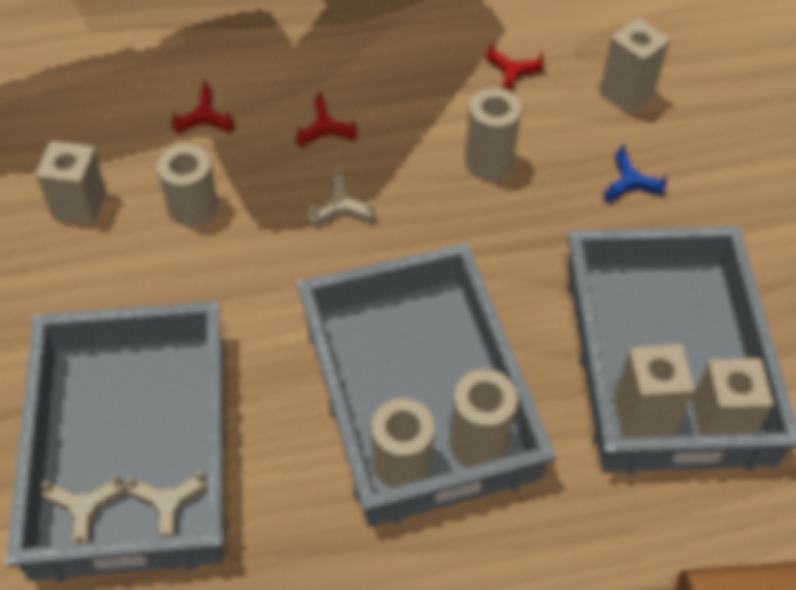

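```bash
cat > m.py <<'E'
from h import *
import pickle
t=cam("top"); s=cam("scene"); pickle.dump((t,s),open("c.pkl","wb"))
T=lambda p:((p[0]+.5)/3.7-.5+175,(p[1]+.5)/3.7-.5+115)
S=lambda p:((p[0]+.5)/2.95-.5+145,(p[1]+.5)/2.95-.5+135)
P={"sqL":((63,478),(641,38)),"tuL":((244,412),(496,105)),"tuR":((559,415),(184,163)),"sqR":((674,442),(67,160)),"stilt":((410,382),(341,205)),
"stockTuA":((341,95),(485,397)),"stockTuB":((410,94),(403,427)),"stockSqA":((126,76),(740,383)),"stockSqB":((190,88),(661,369))}
for k,(a,b) in P.items():
    x,e=tri((t,T(a)),(s,S(b))); print(k,x.round(4),"res",round(e,4))
C={"square":([(95,31),(250,56),(212,274),(54,246)],[(792,440),(603,445),(570,235),(740,231)]),
"tube":([(291,60),(454,46),(468,268),(308,281)],[(552,457),(370,508),(301,285),(467,248)]),
"stilt":([(567,41),(725,57),(704,280),(544,261)],[(222,548),(10,563),(35,318),(218,305)])}
for k,(a,b) in C.items():
    X=np.array([tri((t,T(p)),(s,S(q)))[0] for p,q in zip(a,b)])
    dx=(X[0]+X[1]-X[2]-X[3])/2; dy=(X[0]+X[3]-X[1]-X[2])/2
    Y=np.array([plane(t,T(p),.045) for p in a])
    print(k,X.mean(0).round(4),"size",np.linalg.norm(dx).round(3),np.linalg.norm(dy).round(3),"yaw",np.arctan2(dx[1],dx[0]).round(3),"z",X[:,2].round(3),"topplane",Y.mean(0).round(4))
for n,pp,z in (("stilt tips",((383,366),(441,373),(408,418)),.014),("sqL",((38,479),(78,450),(95,479),(56,508)),.075),("sqR",((652,411),(699,418),(686,470),(645,455)),.06)):
    X=np.array([plane(t,T(p),z) for p in pp])[:,:2]; c=X.mean(0)
    print(n,c.round(4),np.degrees(np.arctan2(*(X-c).T[::-1])).round(1),np.linalg.norm(X-c,axis=1).round(4))
st=monitor.observe(); print(R.from_quat(st["eef_rot"],scalar_first=True).as_matrix().round(3))
w=cam("wrist","pics/w0.png"); print({k:v for k,v in w.items() if k!="color"})
E
python3 m.py
```

```text
sqL [0.3688 0.2779 0.0736] res 0.0008
tuL [0.4271 0.1255 0.0751] res 0.0013
tuR [ 0.4286 -0.144   0.0586] res 0.0005
sqR [ 0.4069 -0.2414  0.0588] res 0.0016
stilt [ 0.4569 -0.016   0.0068] res 0.0004
stockTuA [0.7007 0.0471 0.0735] res 0.0006
stockTuB [ 0.7054 -0.0126  0.0589] res 0.0002
stockSqA [0.7181 0.2356 0.0605] res 0.001
stockSqB [0.7044 0.1767 0.0768] res 0.0005
square [0.6554 0.2134 0.0411] size 0.194 0.14 yaw -0.173 z [0.042 0.045 0.038 0.039] topplane [0.6547 0.2123 0.045 ]
tube [0.6479 0.0134 0.0381] size 0.197 0.141 yaw 0.086 z [0.037 0.042 0.038 0.035] topplane [0.6467 0.0125 0.045 ]
stilt [ 0.6543 -0.2107  0.0388] size 0.197 0.14 yaw -0.09 z [0.036 0.042 0.039 0.039] topplane [ 0.6532 -0.2103  0.045 ]
stilt tips [ 0.4534 -0.017 ] [ 55.4 -66.5 176.1] [0.0301 0.0292 0.0288]
sqL [0.3679 0.2736] [ 90.9 -19.8 -89.2 161.1] [0.0244 0.0262 0.024  0.026 ]
sqR [ 0.4099 -0.2398] [  34.4  -53.7 -153.4  123.6] [0.0282 0.0301 0.0298 0.0261]
[[ 0.925  0.379 -0.   ]
 [ 0.379 -0.925  0.001]
 [ 0.    -0.001 -1.   ]]
{'vertical_fov': 61.15990194220193, 'cx': 273.7333062575537, 'cy': 206.6795620686202, 'position': array([ 0.3135786 , -0.54661309,  0.37274049]), 'orientation': array([ 0.81922907, -0.13500069,  0.09046298, -0.54995908])}
```

The measured heights agree with the text. The tall square is at left (z 74 mm), the tall tube at left (75 mm), the short tube at right (59 mm) and the short square at right (59 mm). The only buff stilt is the one between the tubes. Now I'll turn the tool square to the world axes and look closely with the wrist camera.

>>> {"fn": "jog_arm", "kwargs": {
  "deltas": [0,0,0,-0.118,0,0,0,-0.118,0,0,0,-0.118,0,0,0,-0.118,0,0,0,-0.118,0,0,0,-0.118,0,0,0,-0.118,0,0,0,-0.118,0,0,0,-0.118,0,0,0,-0.118],
  "grip": 1
}}

```text
time: 1.08
eef_pos: [0.2369, -0.5783, 0.2312]
eef_rot: [-0.0, 0.706, 0.708, 0.0]
contact_force: [-0.1, -0.5, -0.2]
gripper_width: 0.0855
finger_force: 0.0
```

>>> {"fn": "jog_arm", "kwargs": {
  "deltas": [3,1.9,0,0,3,1.9,0,0,3,1.9,0,0,3,1.9,0,0,3,1.9,0,0,3,1.9,0,0,3,1.9,0,0,3,1.9,0,0,3,1.9,0,0,0,0,0,0]
}}

```text
time: 1.92
eef_pos: [0.4105, -0.3045, 0.2315]
eef_rot: [-0.0, 0.707, 0.708, 0.0]
contact_force: [-0.7, -1.1, -0.2]
gripper_width: 0.0856
finger_force: 0.0
```

```bash
cat >> h.py <<'E'
def show():
    s=monitor.observe(); M=R.from_quat(s["eef_rot"],scalar_first=True).as_matrix()
    print("t",round(s["time"],2),"tcp",s["eef_pos"].round(4),"psi",np.degrees(np.arctan2(M[1,0],M[0,0])).round(2),"down",M[:,2].round(3),"w",round(s["gripper_width"],4),"F",s["contact_force"].round(1),"q6",s["joint_positions"][5].round(2))
E
python3 - <<'E'
from h import *
import pickle
w=cam("wrist","pics/w1.png"); pickle.dump(w,open("w1.pkl","wb")); show()
for p in ((.407,-.241,.06),(.4286,-.144,.06),(.457,-.016,.01)): print(proj(w,p).round(1))
E
```

```text
t 1.97 tcp [ 0.4097 -0.3064  0.2315] psi 90.11 down [ 0.  0. -1.] w 0.0851 F [ 0.9 -0.1  0.5] q6 -0.77
[269.3 110.3]
[297.2 -20.7]
[ 333.1 -191. ]
```

View pics/w1.png

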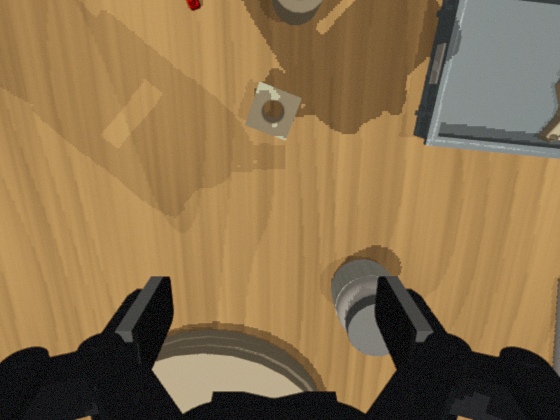

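The short square's top shows with its hole at (273,111) and corners near (260,82), (302,99), (287,138) and (245,122). The jar is at (375,320) and clear of it.

Run:
```python
from h import *
import pickle
w=pickle.load(open("w1.pkl","rb")); t,s=pickle.load(open("c.pkl","rb"))
X=np.array([plane(w,p,.06)[:2] for p in ((260,82),(302,99),(287,138),(245,122))]);c=X.mean(0)
print(c,plane(w,(273,111),.06)); 
for i in range(4): d=X[(i+1)%4]-X[i]; print(np.linalg.norm(d).round(4),np.degrees(np.arctan2(d[1],d[0])).round(1)%90)
T=lambda p:((p[0]+.5)/3.7-.5+175,(p[1]+.5)/3.7-.5+115)
S=lambda p:((p[0]+.5)/2.95-.5+145,(p[1]+.5)/2.95-.5+135)
print(tri((w,(273,111)),(t,T((674,442))),(s,S((67,160)))))
```

```text
[ 0.41059582 -0.24125526] [ 0.4101494  -0.24154427  0.06      ]
0.0378 69.1
0.0349 69.5
0.0388 69.5
0.0351 67.8
(array([ 0.40850175, -0.24125773,  0.06049686]), np.float64(0.0021586005751713004))
```

>>> {"fn": "jog_arm", "kwargs": {
  "deltas": [1.3,0,0,0,1.3,0,0,0,1.3,0,0,0,1.3,0,0,0,1.3,0,0,0,0,0,0,0.092,0,0,0,0.092,0,0,0,0.092,0,0,0,0.092,0,0,0,0]
}}

```text
time: 2.8
eef_pos: [0.4085, -0.2431, 0.2314]
eef_rot: [0.0, 0.826, 0.563, 0.0]
contact_force: [-0.4, -0.0, 0.8]
gripper_width: 0.0855
finger_force: 0.0
```

>>> {"fn": "jog_arm", "kwargs": {
  "deltas": [0,0,2.5,0,0,0,2.5,0,0,0,2.5,0,0,0,2.5,0,0,0,2.5,0,0,0,2.5,0,0,0,2.5,0,0,0,1.6,0,0,0,1.6,0,0,0,0,0]
}}

```text
time: 3.63
eef_pos: [0.4077, -0.2428, 0.0221]
eef_rot: [-0.002, 0.824, 0.566, -0.001]
contact_force: [0.2, 0.3, 0.6]
gripper_width: 0.0857
finger_force: 0.0
```

>>> {"fn": "jog_arm", "kwargs": {
  "deltas": [0,0,0,0,0,0,0,0,0,0,0,0,0,0,0,0,0,0,0,0,0,0,0,0,0,0,0,0,0,0,0,0,0,0,0,0,0,0,0,0],
  "grip": -1
}}

```text
time: 4.47
eef_pos: [0.4089, -0.2439, 0.0254]
eef_rot: [0.001, 0.825, 0.565, 0.0]
contact_force: [-1.0, 1.8, 8.0]
gripper_width: 0.0374
finger_force: 59.9
```

>>> {"fn": "jog_arm", "kwargs": {
  "deltas": [0,0,-2.4,0,0,0,-2.4,0,0,0,-2.4,0,0,0,-2.4,0,0,0,-2.4,0,0,0,0,-0.092,0,0,0,-0.092,0,0,0,-0.092,0,0,0,-0.092,0,0,0,0]
}}

```text
time: 5.3
eef_pos: [0.4085, -0.2437, 0.1449]
eef_rot: [0.0, 0.706, 0.708, 0.0]
contact_force: [0.1, -0.2, -1.0]
gripper_width: 0.0372
finger_force: 60.4
```

>>> {"fn": "jog_arm", "kwargs": {
  "deltas": [3.5,1.6,0,0,3.5,1.6,0,0,3.5,1.6,0,0,3.5,1.6,0,0,3.5,1.6,0,0,3.5,1.6,0,0,3.5,1.6,0,0,3.5,1.6,0,0,3.5,1.6,0,0,3.5,1.6,0,0]
}}

```text
time: 6.13
eef_pos: [0.5697, 0.108, 0.1447]
eef_rot: [0.0, 0.709, 0.705, 0.0]
contact_force: [0.3, -0.3, -0.1]
gripper_width: 0.0375
finger_force: 60.4
```

>>> {"fn": "jog_arm", "kwargs": {
  "deltas": [2,1,0,0,2,1,0,0,2,1,0,0,2,1,0,0,0,0,0,0,0,0,0,0.089,0,0,0,0.089,0,0,0,0,0,0,0,0,0,0,0,0]
}}

```text
time: 6.97
eef_pos: [0.6094, 0.1855, 0.1445]
eef_rot: [0.0, 0.767, 0.641, 0.0]
contact_force: [-0.9, 0.9, -1.4]
gripper_width: 0.0374
finger_force: 60.7
```

Run:
```python
from h import *
import pickle
w=cam("wrist","pics/w2.png"); pickle.dump(w,open("w2.pkl","wb")); show()
```

```text
t 7.02 tcp [0.6094 0.1856 0.1444] psi 79.76 down [ 0. -0. -1.] w 0.0371 F [-0.2 -0.6 -2.4] q6 0.37
```

View pics/w2.png

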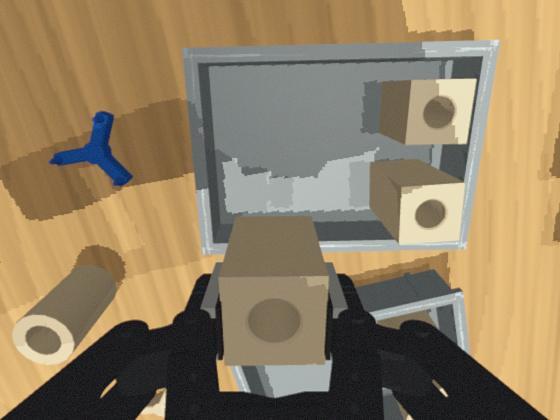

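The held short square is upright in the fingers at (272,300). The square tray's rim corners are at (186,49), (497,41), (467,248) and (204,254), with its stock at the far end. The blue look-alike is at (98,150) and the tall tube at (45,335).

Run:
```python
from h import *
import pickle
w=pickle.load(open("w2.pkl","rb"))
X=np.array([plane(w,p,.045)[:2] for p in ((497,41),(467,249),(204,254),(186,49))])
print(X.round(4))
dx=(X[0]+X[1]-X[2]-X[3])/2; dy=(X[0]+X[3]-X[1]-X[2])/2
print(X.mean(0),np.linalg.norm(dx),np.linalg.norm(dy),np.degrees(np.arctan2(dx[1],dx[0])),np.degrees(np.arctan2(dy[1],dy[0])))
c=X.mean(0);a=np.arctan2(dx[1],dx[0]);
for c in (c,np.array([.655,.2125])):
  for l in ((-.042,-.029),(-.042,.029)): print(l,c+np.array([l[0]*np.cos(a)-l[1]*np.sin(a),l[0]*np.sin(a)+l[1]*np.cos(a)]))
```

```text
[[0.7651 0.2686]
 [0.746  0.128 ]
 [0.5516 0.159 ]
 [0.5745 0.2984]]
[0.65927    0.21349564] 0.19490583457474495 0.1415681163909894 -8.987192205245062 81.47697008429263
(-0.042, -0.029) [0.61325543 0.19141264]
(-0.042, 0.029) [0.62231582 0.24870059]
(-0.042, -0.029) [0.60898543 0.190417  ]
(-0.042, 0.029) [0.61804582 0.24770495]
```

>>> {"fn": "jog_arm", "kwargs": {
  "deltas": [0.55,0,0,0,0,0,2.2,0,0,0,2.2,0,0,0,2.2,0,0,0,2.2,0,0,0,1.0,0,0,0,0.8,0,0,0,0.5,0,0,0,0.2,0,0,0,0,0]
}}

```text
time: 7.85
eef_pos: [0.6107, 0.1914, 0.0317]
eef_rot: [0.0, 0.768, 0.641, 0.0]
contact_force: [-0.4, 0.1, -1.1]
gripper_width: 0.0375
finger_force: 60.7
```

>>> {"fn": "jog_arm", "kwargs": {
  "deltas": [0,0,0,0,0,0,0,0,0,0,0,0,0,0,0,0,0,0,0,0,0,0,0,0,0,0,0,0,0,0,0,0,0,0,0,0,0,0,0,0],
  "grip": 0.3
}}

```text
time: 8.68
eef_pos: [0.6105, 0.1913, 0.0312]
eef_rot: [0.0, 0.768, 0.641, -0.0]
contact_force: [0.8, -0.6, 0.9]
gripper_width: 0.0553
finger_force: 0.0
```

>>> {"fn": "jog_arm", "kwargs": {
  "deltas": [0,0,-2.5,0,0,0,-2.5,0,0,0,-2.5,0,0,0,-2.5,0,0,0,-2.5,0,0,0,-2.5,0,0,0,-2.5,0,0,0,-2.5,0,0,0,0,-0.089,0,0,0,-0.089]
}}

```text
time: 9.52
eef_pos: [0.6108, 0.1914, 0.2331]
eef_rot: [0.001, 0.706, 0.708, 0.001]
contact_force: [-0.2, -1.0, -0.6]
gripper_width: 0.056
finger_force: 0.0
```

>>> {"fn": "jog_arm", "kwargs": {
  "deltas": [0.2,-2.1,0,0,0.2,-2.1,0,0,0.2,-2.1,0,0,0.2,-2.1,0,0,0.2,-2.1,0,0,0.2,-2.1,0,0,0.2,-2.1,0,0,0.2,-2.1,0,0,0.2,-2.1,0,0,0,0,0,0],
  "grip": 1
}}

```text
time: 10.35
eef_pos: [0.4184, 0.2098, 0.2314]
eef_rot: [-0.0, 0.707, 0.707, -0.001]
contact_force: [0.3, 0.5, -0.4]
gripper_width: 0.0859
finger_force: 0.0
```

Run:
```python
from h import *
import pickle
w=cam("wrist","pics/w3.png"); pickle.dump(w,open("w3.pkl","wb")); show()
for p in ((.3685,.276,.075),): print(proj(w,p).round(1))
```

```text
t 10.4 tcp [0.4203 0.2099 0.2317] psi 89.95 down [ 0. -0. -1.] w 0.0853 F [ 0.8 -0.5 -0.3] q6 0.32
[212.  107.8]
```

View pics/w3.png

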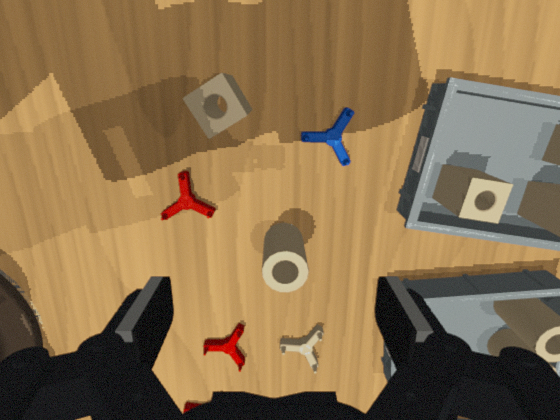

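The short square stands in its tray (486,201). The tall square's top has its hole at (215,105) and corners at (183,103), (226,73), (251,107) and (208,139). The tall tube's hole is at (286,271). The buff stilt's centre is near (308,347), and the red ones are at (188,198) and (230,345).

Run:
```python
from h import *
import pickle
w=pickle.load(open("w3.pkl","rb"));t,s=pickle.load(open("c.pkl","rb"))
X=np.array([plane(w,p,.075)[:2] for p in ((183,103),(226,73),(251,107),(208,139))])
print(X.mean(0),plane(w,(215,105),.075),plane(w,(286,271),.075),plane(w,(308,347),.014))
for i in range(4): d=X[(i+1)%4]-X[i]; print(np.linalg.norm(d).round(4),np.degrees(np.arctan2(d[1],d[0])).round(1)%90)
T=lambda p:((p[0]+.5)/3.7-.5+175,(p[1]+.5)/3.7-.5+115)
S=lambda p:((p[0]+.5)/2.95-.5+145,(p[1]+.5)/2.95-.5+135)
print(tri((w,(216,105.5)),(t,T((63,478))),(s,S((641,38)))))
print(tri((w,(286,271)),(t,T((244,412))),(s,S((496,105)))))
```

```text
[0.37258243 0.27743667] [0.37108863 0.27820008 0.075     ] [0.42990675 0.12719445 0.075     ] [ 0.46037168 -0.01225927  0.014     ]
0.0422 32.3
0.0321 36.5
0.0445 35.19999999999999
0.0342 32.599999999999994
(array([0.37013123, 0.27761242, 0.07434728]), np.float64(0.0016541039105551626))
(array([0.42815991, 0.12593484, 0.0748962 ]), np.float64(0.0020985840315762986))
```

>>> {"fn": "jog_arm", "kwargs": {
  "deltas": [1.7,-1.26,0,0,1.7,-1.26,0,0,1.7,-1.26,0,0,1.7,-1.26,0,0,0,0,0,-0.1186,0,0,0,-0.1186,0,0,0,-0.1186,0,0,0,-0.1186,0,0,0,-0.1186,0,0,0,0]
}}

```text
time: 11.23
eef_pos: [0.3721, 0.2779, 0.2313]
eef_rot: [0.0, 0.468, 0.884, 0.0]
contact_force: [-0.6, -0.0, -0.0]
gripper_width: 0.0855
finger_force: 0.0
```

>>> {"fn": "jog_arm", "kwargs": {
  "deltas": [0,0,2.5,0,0,0,2.5,0,0,0,2.5,0,0,0,2.5,0,0,0,2.5,0,0,0,2.5,0,0,0,2.0,0,0,0,1.5,0,0,0,0.7,0,0,0,0,0]
}}

```text
time: 12.07
eef_pos: [0.3713, 0.2775, 0.038]
eef_rot: [-0.001, 0.472, 0.882, -0.001]
contact_force: [0.8, 0.1, -0.4]
gripper_width: 0.0853
finger_force: 0.0
```

>>> {"fn": "jog_arm", "kwargs": {
  "deltas": [0,0,0,0,0,0,0,0,0,0,0,0,0,0,0,0,0,0,0,0,0,0,0,0,0,0,0,0,0,0,0,0,0,0,0,0,0,0,0,0],
  "grip": -1
}}

```text
time: 12.9
eef_pos: [0.3716, 0.278, 0.0402]
eef_rot: [0.0, 0.471, 0.882, 0.001]
contact_force: [-1.3, -0.2, 7.9]
gripper_width: 0.0373
finger_force: 58.1
```

>>> {"fn": "jog_arm", "kwargs": {
  "deltas": [0,0,-2.4,0,0,0,-2.4,0,0,0,-2.4,0,0,0,-2.4,0,0,0,-2.4,0,0,0,0,0.1186,0,0,0,0.1186,0,0,0,0.1186,0,0,0,0.1186,0,0,0,0.1186]
}}

```text
time: 13.73
eef_pos: [0.3711, 0.2777, 0.1597]
eef_rot: [0.0, 0.71, 0.704, 0.0]
contact_force: [-0.0, 0.5, -1.2]
gripper_width: 0.0378
finger_force: 59.9
```

>>> {"fn": "jog_arm", "kwargs": {
  "deltas": [-0.37,3.1,0,0,-0.37,3.1,0,0,-0.37,3.1,0,0,-0.37,3.1,0,0,-0.37,3.1,0,0,-0.37,3.1,0,0,-0.37,3.1,0,0,-0.37,3.1,0,0,0,0,0,0.083,0,0,0,0.083]
}}

```text
time: 14.57
eef_pos: [0.6202, 0.247, 0.1588]
eef_rot: [-0.0, 0.766, 0.643, -0.0]
contact_force: [-0.6, -0.3, -2.0]
gripper_width: 0.0376
finger_force: 60.0
```

Run:
```python
from h import *
show()
```

```text
t 14.57 tcp [0.6202 0.247  0.1588] psi 80.08 down [-0. -0. -1.] w 0.0376 F [-0.6 -0.3 -2. ] q6 0.45
```

>>> {"fn": "jog_arm", "kwargs": {
  "deltas": [0,0,0,0,0,0,2.2,0,0,0,2.2,0,0,0,2.2,0,0,0,2.2,0,0,0,1.0,0,0,0,0.8,0,0,0,0.5,0,0,0,0.15,0,0,0,0,0]
}}

```text
time: 15.4
eef_pos: [0.6194, 0.2478, 0.0473]
eef_rot: [0.0, 0.764, 0.645, 0.0]
contact_force: [-0.1, -0.1, -2.2]
gripper_width: 0.0377
finger_force: 60.2
```

>>> {"fn": "jog_arm", "kwargs": {
  "deltas": [0,0,0,0,0,0,0,0,0,0,0,0,0,0,0,0,0,0,0,0,0,0,0,0,0,0,0,0,0,0,0,0,0,0,0,0,0,0,0,0],
  "grip": 0.3
}}

```text
time: 16.23
eef_pos: [0.6192, 0.2477, 0.0467]
eef_rot: [0.0, 0.764, 0.645, -0.0]
contact_force: [0.9, 0.3, 0.4]
gripper_width: 0.0553
finger_force: 0.0
```

>>> {"fn": "jog_arm", "kwargs": {
  "deltas": [0,0,-2.3,0,0,0,-2.3,0,0,0,-2.3,0,0,0,-2.3,0,0,0,-2.3,0,0,0,-2.3,0,0,0,-2.3,0,0,0,-2.3,0,0,0,0,-0.083,0,0,0,-0.083]
}}

```text
time: 17.07
eef_pos: [0.6195, 0.2478, 0.2326]
eef_rot: [0.001, 0.707, 0.708, 0.001]
contact_force: [0.1, 0.3, -0.2]
gripper_width: 0.0554
finger_force: 0.0
```

>>> {"fn": "jog_arm", "kwargs": {
  "deltas": [-1.51,-2.38,0,0,-1.51,-2.38,0,0,-1.51,-2.38,0,0,-1.51,-2.38,0,0,-1.51,-2.38,0,0,-1.51,-2.38,0,0,-1.51,-2.38,0,0,-1.51,-2.38,0,0,0,0,0,0,0,0,0,0],
  "grip": 1
}}

```text
time: 17.9
eef_pos: [0.4281, 0.1269, 0.2313]
eef_rot: [0.0, 0.708, 0.706, 0.0]
contact_force: [0.3, 0.2, -0.2]
gripper_width: 0.0851
finger_force: 0.0
```

>>> {"fn": "jog_arm", "kwargs": {
  "deltas": [0,0,2.5,0,0,0,2.5,0,0,0,2.5,0,0,0,2.5,0,0,0,2.5,0,0,0,2.5,0,0,0,2.0,0,0,0,1.5,0,0,0,0.7,0,0,0,0,0]
}}

```text
time: 18.73
eef_pos: [0.4287, 0.1275, 0.0374]
eef_rot: [-0.001, 0.708, 0.706, -0.001]
contact_force: [0.2, -0.4, 0.0]
gripper_width: 0.0853
finger_force: 0.0
```

>>> {"fn": "jog_arm", "kwargs": {
  "deltas": [0,0,0,0,0,0,0,0,0,0,0,0,0,0,0,0,0,0,0,0,0,0,0,0,0,0,0,0,0,0,0,0,0,0,0,0,0,0,0,0],
  "grip": -1
}}

```text
time: 19.57
eef_pos: [0.429, 0.1274, 0.0399]
eef_rot: [0.001, 0.708, 0.706, 0.001]
contact_force: [-1.9, 1.0, 8.9]
gripper_width: 0.0444
finger_force: 59.7
```

>>> {"fn": "jog_arm", "kwargs": {
  "deltas": [0,0,-2.4,0,0,0,-2.4,0,0,0,-2.4,0,0,0,-2.4,0,0,0,-2.4,0,0,0,0,0,0,0,0,0,0,0,0,0,0,0,0,0,0,0,0,0]
}}

```text
time: 20.4
eef_pos: [0.4281, 0.1272, 0.1579]
eef_rot: [-0.0, 0.708, 0.706, -0.001]
contact_force: [-0.1, -0.9, -1.4]
gripper_width: 0.0438
finger_force: 61.8
```

>>> {"fn": "jog_arm", "kwargs": {
  "deltas": [-1.49,2.92,0,0,-1.49,2.92,0,0,-1.49,2.92,0,0,-1.49,2.92,0,0,-1.49,2.92,0,0,-1.49,2.92,0,0,0,0,0,0,0,0,0,0,0,0,0,0,0,0,0,0]
}}

```text
time: 21.23
eef_pos: [0.6026, 0.038, 0.1583]
eef_rot: [-0.001, 0.708, 0.707, -0.001]
contact_force: [-0.1, 0.2, -1.1]
gripper_width: 0.044
finger_force: 61.9
```

Run:
```python
from h import *
import pickle
w=cam("wrist","pics/w4.png"); pickle.dump(w,open("w4.pkl","wb")); show()
```

```text
t 21.28 tcp [0.6027 0.0381 0.1586] psi 89.92 down [-0.001 -0.    -1.   ] w 0.0439 F [-0.2 -0.6 -1.5] q6 -0.04
```

View pics/w4.png

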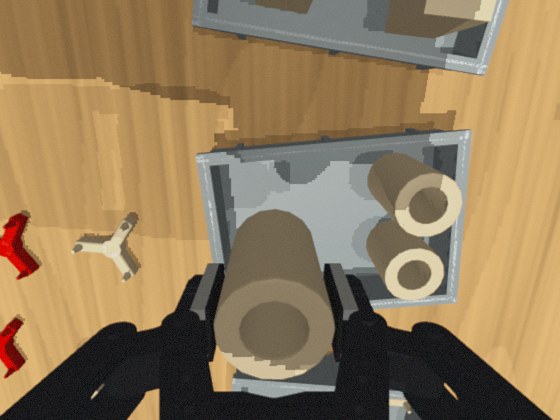

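The held tall tube is upright. The tube tray's rim corners are at (469,131), (455,300) and (199,156). The loose buff stilt's centre is (112,248), with tips at (131,219), (132,278) and (77,247).

Run:
```python
from h import *
import pickle
w=pickle.load(open("w4.pkl","rb"));t,s=pickle.load(open("c.pkl","rb"))
A,B,D=[plane(w,p,.045)[:2] for p in ((469,131),(455,300),(199,156))]
print((B+D)/2,np.linalg.norm(A-B),np.linalg.norm(A-D),np.degrees(np.arctan2(*(A-D)[::-1])),np.degrees(np.arctan2(*(A-B)[::-1])))
for z in (.014,.019):
  X=np.array([plane(w,p,z)[:2] for p in ((131,219),(132,278),(77,247))]);c=X.mean(0)
  print(z,c,np.degrees(np.arctan2(*(X-c).T[::-1])),np.linalg.norm(X-c,axis=1))
T=lambda p:((p[0]+.5)/3.7-.5+175,(p[1]+.5)/3.7-.5+115)
S=lambda p:((p[0]+.5)/2.95-.5+145,(p[1]+.5)/2.95-.5+135)
print(tri((w,(112,248)),(t,T((410,382))),(s,S((341,205)))))
```

```text
[0.65097925 0.01266519] 0.13908010113113695 0.19283105752267363 5.1926015975438995 95.18957819457125
0.014 [ 0.46045304 -0.01510514] [ 55.40258851 -66.82179863 177.15344344] [0.03398535 0.03216015 0.03199457]
0.019 [ 0.46294393 -0.012724  ] [ 55.40258851 -66.82179863 177.15344344] [0.03339127 0.03159797 0.03143528]
(array([ 0.45712265, -0.0163609 ,  0.00835053]), np.float64(0.0010559461915896368))
```

>>> {"fn": "jog_arm", "kwargs": {
  "deltas": [0,0.3,0,0,0,0,2.2,0,0,0,2.2,0,0,0,2.2,0,0,0,2.2,0,0,0,1.0,0,0,0,0.8,0,0,0,0.5,0,0,0,0.15,0,0,0,0,0]
}}

```text
time: 22.12
eef_pos: [0.6068, 0.0376, 0.0467]
eef_rot: [0.0, 0.708, 0.706, 0.0]
contact_force: [-1.0, 0.8, -0.4]
gripper_width: 0.0441
finger_force: 62.0
```

>>> {"fn": "jog_arm", "kwargs": {
  "deltas": [0,0,0,0,0,0,0,0,0,0,0,0,0,0,0,0,0,0,0,0,0,0,0,0,0,0,0,0,0,0,0,0,0,0,0,0,0,0,0,0],
  "grip": 0.4
}}

```text
time: 22.95
eef_pos: [0.6065, 0.0375, 0.0462]
eef_rot: [0.0, 0.708, 0.706, -0.0]
contact_force: [-0.0, 0.9, -0.7]
gripper_width: 0.0598
finger_force: 0.0
```

>>> {"fn": "jog_arm", "kwargs": {
  "deltas": [0,0,-2.3,0,0,0,-2.3,0,0,0,-2.3,0,0,0,-2.3,0,0,0,-2.3,0,0,0,-2.3,0,0,0,-2.3,0,0,0,-2.3,0,0,0,0,0,0,0,0,0]
}}

```text
time: 23.78
eef_pos: [0.6068, 0.0375, 0.2313]
eef_rot: [0.001, 0.708, 0.706, 0.001]
contact_force: [0.7, -0.5, -0.4]
gripper_width: 0.0599
finger_force: 0.0
```

>>> {"fn": "jog_arm", "kwargs": {
  "deltas": [-2.26,-2.21,0,0,-2.26,-2.21,0,0,-2.26,-2.21,0,0,-2.26,-2.21,0,0,-2.26,-2.21,0,0,-2.26,-2.21,0,0,-2.26,-2.21,0,0,-2.26,-2.21,0,0,0,0,0,0,0,0,0,0],
  "grip": 1
}}

```text
time: 24.62
eef_pos: [0.4284, -0.1436, 0.2296]
eef_rot: [-0.001, 0.709, 0.705, -0.0]
contact_force: [1.1, 0.2, 0.4]
gripper_width: 0.0852
finger_force: 0.0
```

>>> {"fn": "jog_arm", "kwargs": {
  "deltas": [0,0,2.5,0,0,0,2.5,0,0,0,2.5,0,0,0,2.5,0,0,0,2.5,0,0,0,2.5,0,0,0,2.5,0,0,0,1.6,0,0,0,1.0,0,0,0,0.5,0]
}}

```text
time: 25.45
eef_pos: [0.4292, -0.1419, 0.0222]
eef_rot: [-0.001, 0.707, 0.707, -0.0]
contact_force: [-0.8, -0.3, -0.0]
gripper_width: 0.0852
finger_force: 0.0
```

>>> {"fn": "jog_arm", "kwargs": {
  "deltas": [0,0,0,0,0,0,0,0,0,0,0,0,0,0,0,0,0,0,0,0,0,0,0,0,0,0,0,0,0,0,0,0,0,0,0,0,0,0,0,0],
  "grip": -1
}}

```text
time: 26.28
eef_pos: [0.4298, -0.143, 0.0252]
eef_rot: [0.001, 0.708, 0.706, 0.0]
contact_force: [1.4, 2.5, 5.9]
gripper_width: 0.0433
finger_force: 60.6
```

>>> {"fn": "jog_arm", "kwargs": {
  "deltas": [0,0,-2.4,0,0,0,-2.4,0,0,0,-2.4,0,0,0,-2.4,0,0,0,-2.4,0,0,0,0,0,0,0,0,0,0,0,0,0,0,0,0,0,0,0,0,0]
}}

```text
time: 27.12
eef_pos: [0.429, -0.1428, 0.1434]
eef_rot: [-0.001, 0.708, 0.706, -0.0]
contact_force: [0.1, 0.2, -1.0]
gripper_width: 0.0437
finger_force: 61.6
```

>>> {"fn": "jog_arm", "kwargs": {
  "deltas": [2.05,3.03,0,0,2.05,3.03,0,0,2.05,3.03,0,0,2.05,3.03,0,0,2.05,3.03,0,0,2.05,3.03,0,0,0,0,0,0,0,0,0,0,0,0,0,0,0,0,0,0]
}}

```text
time: 27.95
eef_pos: [0.6105, -0.0209, 0.1437]
eef_rot: [-0.001, 0.708, 0.706, -0.001]
contact_force: [0.1, 0.3, -0.8]
gripper_width: 0.0438
finger_force: 61.8
```

>>> {"fn": "jog_arm", "kwargs": {
  "deltas": [0,0,0,0,0,0,2.2,0,0,0,2.2,0,0,0,2.2,0,0,0,2.2,0,0,0,1.0,0,0,0,0.8,0,0,0,0.5,0,0,0,0.15,0,0,0,0,0]
}}

```text
time: 28.78
eef_pos: [0.6117, -0.0205, 0.0323]
eef_rot: [0.0, 0.708, 0.706, 0.0]
contact_force: [1.2, 0.2, -0.9]
gripper_width: 0.0434
finger_force: 61.8
```

>>> {"fn": "jog_arm", "kwargs": {
  "deltas": [0,0,0,0,0,0,0,0,0,0,0,0,0,0,0,0,0,0,0,0,0,0,0,0,0,0,0,0,0,0,0,0,0,0,0,0,0,0,0,0],
  "grip": 0.3
}}

```text
time: 29.62
eef_pos: [0.6115, -0.0203, 0.0318]
eef_rot: [0.0, 0.708, 0.706, -0.0]
contact_force: [-0.3, -0.4, -0.4]
gripper_width: 0.0556
finger_force: 0.0
```

>>> {"fn": "jog_arm", "kwargs": {
  "deltas": [0,0,-2.3,0,0,0,-2.3,0,0,0,-2.3,0,0,0,-2.3,0,0,0,-2.3,0,0,0,-2.3,0,0,0,-2.3,0,0,0,-2.3,0,0,0,0,0,0,0,0,0]
}}

```text
time: 30.45
eef_pos: [0.6117, -0.0203, 0.2168]
eef_rot: [0.001, 0.708, 0.706, 0.001]
contact_force: [0.1, 0.7, -0.1]
gripper_width: 0.0556
finger_force: 0.0
```

>>> {"fn": "jog_arm", "kwargs": {
  "deltas": [-1.17,-2.53,0,0,-1.17,-2.53,0,0,-1.17,-2.53,0,0,-1.17,-2.53,0,0,-1.17,-2.53,0,0,-1.17,-2.53,0,0,0,0,2,0,0,0,2,0,0,0,1.5,0,0,0,0,0]
}}

```text
time: 31.28
eef_pos: [0.4578, -0.0898, 0.1578]
eef_rot: [-0.003, 0.708, 0.706, -0.001]
contact_force: [-0.3, 0.0, -0.1]
gripper_width: 0.0556
finger_force: 0.0
```

Run:
```python
from h import *
import pickle
w=cam("wrist","pics/w5.png"); pickle.dump(w,open("w5.pkl","wb")); show()
u,v=proj(w,(.459,-.0155,.01)).round().astype(int); print(u,v); im=w["color"][:,:,::-1]
y0=max(0,v-90);x0=max(0,u-100); print(x0,y0)
cv2.imwrite("pics/w5c.png",cv2.resize(im[y0:y0+150,x0:x0+200],None,fx=4,fy=4,interpolation=cv2.INTER_CUBIC))
```

```text
t 31.33 tcp [ 0.4585 -0.09    0.1592] psi 89.87 down [-0.004  0.001 -1.   ] w 0.0554 F [-0.2  0.4  0.7] q6 -0.33
276 98
176 8
```

View pics/w5c.png

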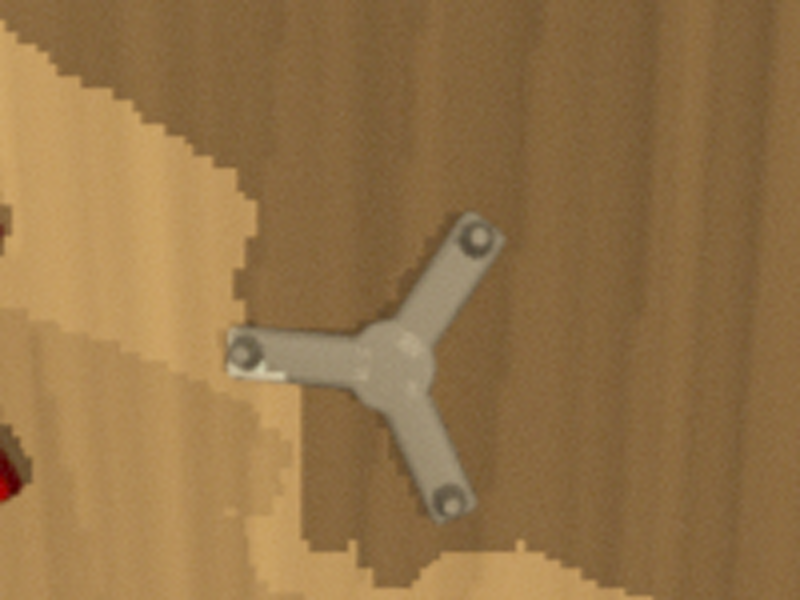

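This is the only buff stilt loose on the bench; the red and blue ones stay. Its hub is at crop (395,366), with arm ends at (485,227), (455,512) and (228,351) and points up.

Run:
```python
from h import *
import pickle
w4=pickle.load(open("w4.pkl","rb"));w=pickle.load(open("w5.pkl","rb"))
U=lambda p:((p[0]+.5)/4-.5+176,(p[1]+.5)/4-.5+8)
print(tri((w,U((395,366))),(w4,(112,248))))
c=plane(w,U((395,366)),.014)[:2]
X=np.array([plane(w,U(p),.014)[:2] for p in ((485,227),(455,512),(228,351))])
a=np.degrees(np.arctan2(*(X-c).T[::-1]));print(c,X.mean(0),a,np.linalg.norm(X-c,axis=1))
off=np.mean([a[0]-60,a[1]+60,(a[2]%360)-180]);print(off)
for k in(60,-60):
  r=np.radians(k+off);print(k+off,c+.018*np.array([np.cos(r),np.sin(r)]))
```

```text
(array([ 0.45794203, -0.01611816,  0.01099075]), np.float64(0.00020060234999398096))
[ 0.45808301 -0.01617172] [ 0.45697642 -0.01622067] [ 55.80016635 -66.90528722 174.93107633] [0.0300156  0.03023866 0.032178  ]
-5.3913481806305015
54.6086518193695 [ 0.46850785 -0.00149784]
-65.3913481806305 [ 0.46557854 -0.03253684]
```

>>> {"fn": "jog_arm", "kwargs": {
  "deltas": [1.44,0.17,0,0,1.44,0.17,0,0,1.44,0.17,0,0,1.44,0.17,0,0,0,0,0,-0.0862,0,0,0,-0.0862,0,0,0,-0.0862,0,0,0,-0.0862,0,0,0,-0.0862,0,0,0,0]
}}

```text
time: 32.17
eef_pos: [0.4666, -0.0325, 0.1614]
eef_rot: [0.0, 0.539, 0.843, 0.0]
contact_force: [0.1, -1.4, 0.6]
gripper_width: 0.0556
finger_force: 0.0
```

>>> {"fn": "jog_arm", "kwargs": {
  "deltas": [0,0,2.5,0,0,0,2.5,0,0,0,2.5,0,0,0,2.5,0,0,0,2.5,0,0,0,1.0,0,0,0,0.6,0,0,0,0.4,0,0,0,0.2,0,0,0,0,0]
}}

```text
time: 33.0
eef_pos: [0.4668, -0.0327, 0.0144]
eef_rot: [0.001, 0.541, 0.841, 0.0]
contact_force: [-0.2, -0.1, -0.0]
gripper_width: 0.0552
finger_force: 0.0
```

Run:
```python
from h import *
show()
```

```text
t 33.0 tcp [ 0.4668 -0.0327  0.0144] psi 114.56 down [ 0.001 -0.    -1.   ] w 0.0552 F [-0.2 -0.1 -0. ] q6 -0.64
```

>>> {"fn": "jog_arm", "kwargs": {
  "deltas": [0,-0.1,0.4,0,0,0,0.3,0,0,0,0.2,0,0,0,0.15,0,0,0,0.1,0,0,0,0,0,0,0,0,0,0,0,0,0,0,0,0,0,0,0,0,0]
}}

```text
time: 33.83
eef_pos: [0.4655, -0.0331, 0.0023]
eef_rot: [0.0, 0.54, 0.841, -0.0]
contact_force: [0.2, 1.2, 0.0]
gripper_width: 0.0556
finger_force: 0.0
```

>>> {"fn": "jog_arm", "kwargs": {
  "deltas": [0,0,0,0,0,0,0,0,0,0,0,0,0,0,0,0,0,0,0,0,0,0,0,0,0,0,0,0,0,0,0,0,0,0,0,0,0,0,0,0],
  "grip": -1
}}

```text
time: 34.67
eef_pos: [0.4655, -0.033, 0.0025]
eef_rot: [0.0, 0.54, 0.841, 0.0]
contact_force: [-0.3, 0.8, 5.1]
gripper_width: 0.0076
finger_force: 59.7
```

>>> {"fn": "jog_arm", "kwargs": {
  "deltas": [0,0,-1.0,0,0,0,-2.3,0,0,0,-2.3,0,0,0,-2.3,0,0,0,-2.3,0,0,0,-2.3,0,0,0,0,0.108,0,0,0,0.108,0,0,0,0.108,0,0,0,0.107]
}}

```text
time: 35.5
eef_pos: [0.4654, -0.033, 0.1281]
eef_rot: [0.0, 0.71, 0.705, 0.0]
contact_force: [-0.9, 0.2, -0.3]
gripper_width: 0.0085
finger_force: 59.0
```

>>> {"fn": "jog_arm", "kwargs": {
  "deltas": [-2.74,2.06,0,0,-2.74,2.06,0,0,-2.74,2.06,0,0,-2.74,2.06,0,0,-2.74,2.06,0,0,-2.74,2.06,0,0,-2.74,2.06,0,0,0,0,0,0,0,0,0,0,0,0,0,0]
}}

```text
time: 36.33
eef_pos: [0.6086, -0.2247, 0.1273]
eef_rot: [-0.001, 0.708, 0.706, -0.0]
contact_force: [0.1, -0.6, 0.1]
gripper_width: 0.008
finger_force: 59.0
```

Run:
```python
from h import *
import pickle
w=cam("wrist","pics/w6.png"); pickle.dump(w,open("w6.pkl","wb")); show()
```

```text
t 36.38 tcp [ 0.6086 -0.2243  0.1275] psi 89.9 down [-0.001  0.    -1.   ] w 0.0082 F [-0.4  0.7  0.3] q6 -0.45
```

View pics/w6.png

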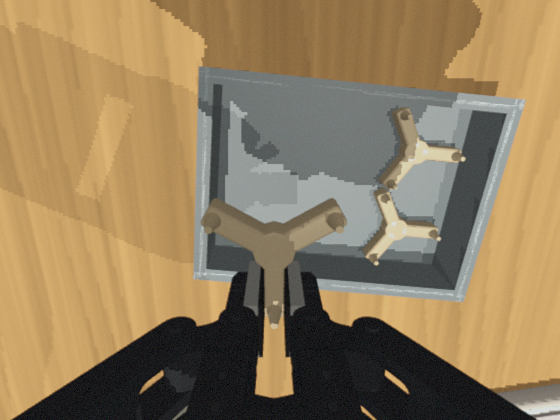

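The stilt is held level with its points up. The stilt tray's rim corners are at (203,68), (523,101), (461,299) and (196,278), with its two stock stilts at the far end.

Run:
```python
from h import *
import pickle
w=pickle.load(open("w6.pkl","rb"))
X=np.array([plane(w,p,.045)[:2] for p in ((523,101),(461,299),(196,278),(203,68))])
dx=(X[0]+X[1]-X[2]-X[3])/2; dy=(X[0]+X[3]-X[1]-X[2])/2
a=np.arctan2(dx[1],dx[0]);c=X.mean(0)
print(c,np.linalg.norm(dx),np.linalg.norm(dy),np.degrees(a),"stilt centre target",c-.045*np.array([np.cos(a),np.sin(a)]))
```

```text
[ 0.65638566 -0.21067404] 0.1931895665997454 0.1400333598305275 -5.491861383899339 stilt centre target [ 0.61159222 -0.20636734]
```

>>> {"fn": "jog_arm", "kwargs": {
  "deltas": [0,0.25,0,0,0,0,2.2,0,0,0,2.2,0,0,0,2.2,0,0,0,2.2,0,0,0,1.4,0,0,0,0.8,0,0,0,0.5,0,0,0,0.3,0,0,0,0,0]
}}

```text
time: 37.22
eef_pos: [0.612, -0.2251, 0.0096]
eef_rot: [0.0, 0.708, 0.706, 0.0]
contact_force: [0.1, -0.2, -0.3]
gripper_width: 0.0084
finger_force: 59.0
```

```bash
python3 -c "
from h import *
show()"
```

```text
t 37.22 tcp [ 0.612  -0.2251  0.0096] psi 89.89 down [ 0. -0. -1.] w 0.0084 F [ 0.1 -0.2 -0.3] q6 -0.45
```

>>> {"fn": "jog_arm", "kwargs": {
  "deltas": [0,0,0.1,0,0,0,0,0,0,0,0,0,0,0,0,0,0,0,0,0,0,0,0,0,0,0,0,0,0,0,0,0,0,0,0,0,0,0,0,0]
}}

```text
time: 38.05
eef_pos: [0.6118, -0.2252, 0.0083]
eef_rot: [0.0, 0.708, 0.706, -0.0]
contact_force: [0.2, 0.4, -0.6]
gripper_width: 0.0084
finger_force: 59.0
```

>>> {"fn": "jog_arm", "kwargs": {
  "deltas": [0,0,0,0,0,0,0,0,0,0,0,0,0,0,0,0,0,0,0,0,0,0,0,0,0,0,0,0,0,0,0,0,0,0,0,0,0,0,0,0],
  "grip": -0.3
}}

```text
time: 38.88
eef_pos: [0.6118, -0.2251, 0.0083]
eef_rot: [0.0, 0.708, 0.706, -0.0]
contact_force: [-0.1, -0.1, 0.3]
gripper_width: 0.0299
finger_force: 0.0
```

>>> {"fn": "jog_arm", "kwargs": {
  "deltas": [0,0,-1,0,0,0,-2.3,0,0,0,-2.3,0,0,0,-2.3,0,0,0,-2.3,0,0,0,-2.3,0,0,0,-2.3,0,0,0,-2.3,0,0,0,-2.3,0,0,0,-2.3,0]
}}

```text
time: 39.72
eef_pos: [0.6116, -0.225, 0.2274]
eef_rot: [0.0, 0.708, 0.706, 0.0]
contact_force: [0.2, 0.5, 0.1]
gripper_width: 0.0299
finger_force: 0.0
```

>>> {"fn": "jog_arm", "kwargs": {
  "deltas": [-1,-2,0,0,-1,-2,0,0,-1,-2,0,0,-1,-2,0,0,-1,-2,0,0,-1,-2,0,0,-1,-2,0,0,-1,-2,0,0,0,0,0,0,0,0,0,0]
}}

```text
time: 40.55
eef_pos: [0.4511, -0.3052, 0.2262]
eef_rot: [0.001, 0.708, 0.706, 0.0]
contact_force: [0.4, -0.2, -0.3]
gripper_width: 0.0295
finger_force: 0.0
```

Run:
```python
from h import *
s=cam("scene"); cam("top","pics/top9.png"); show()
cv2.imwrite("pics/s9.png",cv2.resize(s["color"][125:345,45:475,::-1],None,fx=1.86,fy=1.86,interpolation=cv2.INTER_CUBIC))
```

```text
t 40.65 tcp [ 0.4521 -0.3047  0.2259] psi 89.88 down [ 0.001 -0.001 -1.   ] w 0.0299 F [-0.1 -0.6 -0.3] q6 -0.71
```

View pics/s9.png

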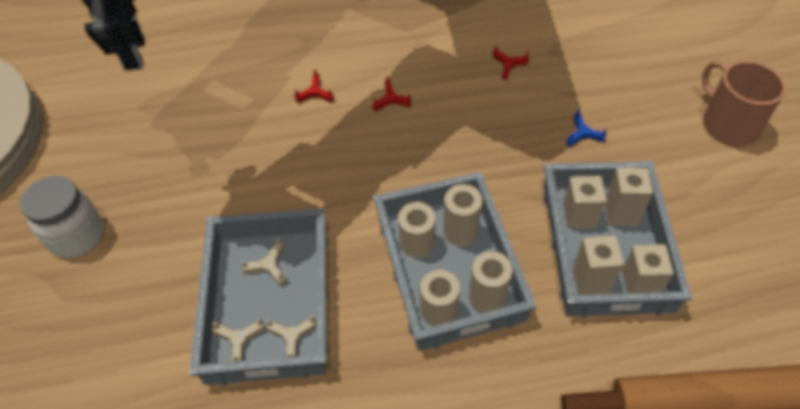

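View pics/top9.png

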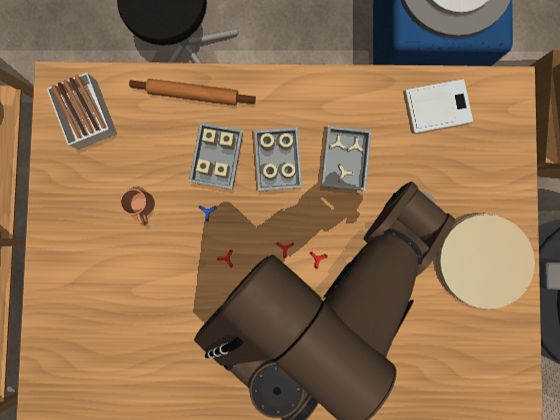

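Both views show every piece in place. All four props stand upright: squares at scene crop (586,200) and (630,195), tubes at (417,230) and (463,215). The stilt lies flat with its points up at (267,264). The mug, jar and coloured stilts have not moved.

```bash
python3 -c "
from plant import sign_off
print(sign_off())"
```

```text
the job is handed in; nothing more can be done
None
```

Job handed in after about 41 s of the 118 s allowed: both square props and both tube props stand upright in their trays, the stilt lies flat with its points up in its own, and the mug, jar and coloured look-alikes were left alone.

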